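# Shield the flux jars with the sprung tray shutter

### The job

Take the two small screw-lid jars standing on the open bench left of the shuttered tray (not those in the back row under the shelf) and put them upright into the two small cells of the tray, one in each, and leave the bigger jar where it stands. Then slide the tray's sprung shutter by its grip to half of its travel, so that its leading edge stands over the wall between the jar cells and the big compartment: the jars are shielded while a colleague blows the dust off the lid lying in the open compartment. Finish while holding the shutter there against its spring; do not let go.

Things in the scene. Friction and masses are not known exactly. Their poses are not given: they have to be found in the camera images.
- jar_1_center (a point): Centre (half-way up) of a small jar with a ribbed screw lid, 38 mm diameter, 33 mm high, loose, upright. The lid is the upper 13 mm (38 mm diameter), the body below it is 36 mm. About 50 g. Stands on the open bench left of the tray; like jars in the back row under the shelf are not part of the job.
- jar_2_center (a point): Centre of the second small jar, the same size and shape; the two are interchangeable.
- big_jar_center (a point): Centre of the bigger screw-lid jar, 58 mm diameter, 48 mm high; not part of the job.
- tray: Low metal tray fixed to the bench, 124 (its x) by 324 mm (its y). Origin on the bench top; y is the way the shutter is drawn, z up. In its frame (mm): closed deck at y -168 to -22 under the parked shutter, a gap, two small cells side by side along x, then one big compartment. Guide rails on posts along both long sides at x 50 to 61, z 38 to 51.
- cell_a (a point): Centre of the floor of one small cell, at x -26, y 39 in the tray's frame (mm). 48 x 48 mm inside, floor 4 mm above the bench; its walls are 4 mm thick and 12 mm high above the floor (top at z 16). Open above while the shutter is parked.
- cell_b (a point): Centre of the floor of the other small cell, at x +26, y 39 mm in the tray's frame; same size.
- open_bay (a point): Centre of the floor of the big compartment, 100 (x) by 82 mm (y) inside, y 67 to 149 in the tray's frame, same wall height. The wall between it and the small cells is at y 63 to 67. A loose round lid, 50 mm diameter, 10 mm high, lies in it.
- shutter (a joint): Travel of the shutter in m along the tray's +y: 0 parked (the spring keeps it there), 0.086 half, 0.172 full. The spring pulls back with 4 N parked, 9 N at half, 14 N at full travel; friction 0.4 N. Steel plate 106 x 146 x 4 mm, underside at z 42 mm, 5 mm over jars in their cells; its leading edge is 73 mm ahead (+y) of the grip's middle.
- shutter_grip (a point): Point on the shutter's grip, an upright black block on the middle of the plate: 32 mm along the tray's x, 14 mm along its y, rising 34 mm above the plate (plate top at z 46, grip top at z 80). This point is in its middle at z 68, 12 mm below its top; axes as the tray's.

How it is judged:
By the outcome, as a careful person would: the job done as asked, in the order asked, and still so for the second after the job is handed in, while the arm keeps its last pose, push and grip.
It also fails if it takes over 64 s, if anything falls off the work surface, if the arm or the gripper's body presses on something with over 40 N, if the wrist force passes 120 N, or if a joint passes its speed limit or range.

### The arm

A 7-joint arm with a two-finger parallel gripper is mounted at the origin on a cart in front of the work surface, level with it; the furniture and walls round the work are solid. World frame = base frame: x ahead of the robot, y to its left, z up, the work surface at z = 0. Lengths are in m, angles in rad, forces in N, time in s.
With the tool pointing down it reaches from about 0.4 to 0.85 m from the base axis. Payload 4.5 kg.
Tool frame: the origin (TCP) lies midway between the tips of the shut fingers; the grasp point (between the pads) lies 19 mm behind it; z points along the fingers, y is the line along which they close (so a half turn about z gives the same grasp; the last joint's range is limited). The gripper opens to 88 mm and grips with 3 to 60 N. Pads are 18 mm wide; open, the fingers measure 123 mm over their backs; the gripper's body (75 mm by 187 mm) begins 45 mm behind the grasp point.
Start: joints at [-1.305, 0.689, -0.195, 1.565, 0.157, 0.902, -0.215], TCP at [0.144, 0.608, 0.21] pointing down, gripper open.
Joint ranges: [-3.01, 3.01], [-0.46, 2.08], [-1.47, 1.51], [0.13, 2.56], [-1, 4.14], [0.04, 2.09], [-2.66, 2.66]. Speed limits (rad/s): [2.57, 2.57, 3.14, 3.14, 3.14, 3.14, 3.14].

### API

Orientations are given as a unit quaternion [x, y, z, w].
In Python, from plant import get_state, viewer, workorder gives the robot as it stands. The module is installed in compiled form; this text tells all that it offers.
- The arm moves only by the tool step_arm, never from a script. Its argument "motion" is a list of rows, each an object of numbers: "wx", "wy", "wz": the turn, a rotation vector about the tool's x, y, z each as a share of 180 degrees, from -1 to 1; "dx", "dy", "dz": the shift along the tool's x, y, z each as a share of 8 cm, from -1 to 1; "claw": the finger opening in mm, from 0 to 88.1. A call has 1 to 8 rows; each row is the pose to reach, as a shift and turn from the pose commanded when the call began, along the tool's axes at that moment, turning the shorter way round; what a row does not reach only later rows make up. A row lasts 1/10 s, in which the tool goes at most 50 mm and 8.59 degrees, less where a joint would pass 70% of its speed; a pose out of reach is approached as far as the arm can. A call with a number of a shift or a turn outside -1 to 1 is refused whole. A call with a gripper value outside its range is refused whole. The fingers move at their own pace and stop on an object; "force" is the grip in N (left out, the last holds). Time passes only in rows, so rows that repeat a pose let the fingers close. It gives the time, the measured TCP pose, the force, the opening and the grip force at its end, in the units of the state.
- get_state(): the state, without advancing time (a new reading comes with each control period).
- viewer.snapshot(name): name is "scene" or "side" or "wrist"; returns (picture, depth): 400x640x3 uint8, red, green, blue; 400x640 float32, m along the optical axis (not along the pixel's ray), 0 where there is no reading.
- viewer.calibration(name): a dict with "vfov" (degrees; the focal length in pixels is half the picture's height over the tangent of half this angle, whatever the lens; pixels are square), "cx", "cy" (the principal point, pixels), "extrinsics" (4x4, takes a point from camera to world coordinates). Camera axes: x right, y down, z forward; pixel columns grow to the right and rows downward; lengths in m; the calibration is good to about 2 mm. A picture is of the moment at which its call begins: read the wrist's pose just before it. calibration takes no time and is no camera call; for the wrist camera it gives the pose at the moment of the call.
- workorder.finish_job(): hands the job in; it is judged then, once.
The state is a dict: "clock": time; "q": joint angles; "qd": joint speeds; "joint_torque": joint torques, N m; "tool_pos": TCP position; "eef_rot": TCP orientation; "contact_force": force on the tool from outside, world axes, zero at the start; "moment": the same for the moment, N m; "opening": opening from 0.0 (shut) to 1.0 (fully open); "finger_force": force on a finger pad.
Only numpy, scipy, OpenCV 4.12 (cv2) and the standard library are available. Lean on these libraries where they do the work, as an engineer would, in place of code of your own. Each camera call takes 0.05 s, during which the arm holds its last target. There are 200 camera calls.

## Working session

There is one attempt and no reset: what is moved stays moved. The work goes in short steps, Python scripts to look and compute and a tool call to move; the robot and the scene stay as the last step left them, time stands still between calls to the robot, and variables do not carry over. Pictures are saved under pics/ and viewed, at most 10 in all, crops included, and the job is handed in when it is done.

Besides the shell and the picture viewer there is one more tool, called after "Emit:" as a command line: name --argument value ..., lists and objects as JSON in quotes. step_arm: Moves the arm, as the interface text tells. Shift numbers are shares of 8 cm and turn numbers shares of 180 degrees, none past 1 either way. Its arguments: {"type":"object","properties":{"motion":{"type":"array","items":{"type":"object","properties":{"wx":{"type":"number","minimum":-1,"maximum":1},"wy":{"type":"number","minimum":-1,"maximum":1},"wz":{"type":"number","minimum":-1,"maximum":1},"dx":{"type":"number","minimum":-1,"maximum":1},"dy":{"type":"number","minimum":-1,"maximum":1},"dz":{"type":"number","minimum":-1,"maximum":1},"claw":{"type":"number"}}}},"force":{"type":"number"}},"required":["motion"]}

```bash
mkdir -p pics; cat > h.py <<'E'
import numpy as np, cv2
from plant import get_state, viewer, workorder
from scipy.spatial.transform import Rotation as R
def cam(n):
    c=viewer.calibration(n); p,d=viewer.snapshot(n)
    return p,d,c
def world(c,u,v,d):
    f=200/np.tan(np.radians(c['vfov'])/2)
    P=np.stack([(u-c['cx'])/f*d,(v-c['cy'])/f*d,d,np.ones_like(d)],-1)
    return (P@np.array(c['extrinsics']).T)[...,:3]
def ray(c,u,v,z):
    E=np.array(c['extrinsics']); o=E[:3,3]; p=world(c,np.array(float(u)),np.array(float(v)),np.array(1.)); 
    return o+(p-o)*(z-o[2])/(p-o)[2]
def cloud(c,d):
    v,u=np.mgrid[:400,:640]; return world(c,u,v,d.astype(float))
E
cat > a.py <<'E'
from h import *
for n in ("scene","side"):
    p,d,c=cam(n); np.savez(n,p=p,d=d,E=c['extrinsics'],c=[c['vfov'],c['cx'],c['cy']])
    cv2.imwrite(f'pics/{n}0.png',p[...,::-1]); print(n,np.array(c['extrinsics']).round(3).tolist(),c['vfov'],c['cx'],c['cy'])
s=get_state(); print(s['tool_pos'],s['eef_rot'],s['opening'],s['clock'])
print(R.from_quat(s['eef_rot']).as_matrix().round(3))
E
python3 a.py
```

```text
scene [[-0.807, -0.439, 0.395, 0.192], [-0.59, 0.582, -0.56, 0.571], [0.015, -0.685, -0.728, 0.688], [0.0, 0.0, 0.0, 1.0]] 56.570739422194286 316.65228182928865 198.10881027365724
side [[0.989, -0.093, 0.111, 0.403], [-0.143, -0.514, 0.846, -1.015], [-0.021, -0.853, -0.522, 0.761], [0.0, 0.0, 0.0, 1.0]] 45.72012436573858 319.6252890166676 193.0875174276374
[0.14348186 0.60767407 0.20909747] [ 1.15594282e-01  9.93296168e-01 -8.26631298e-04 -3.06653239e-05] 1.00455007010528 0.1
[[-0.973  0.23  -0.   ]
 [ 0.23   0.973 -0.002]
 [-0.    -0.002 -1.   ]]
```

View pics/scene0.png

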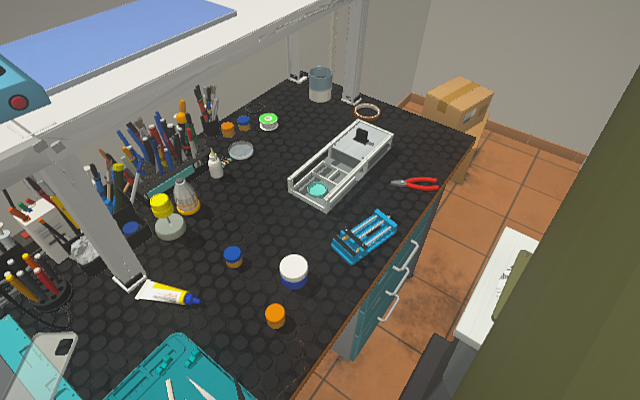

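View pics/side0.png

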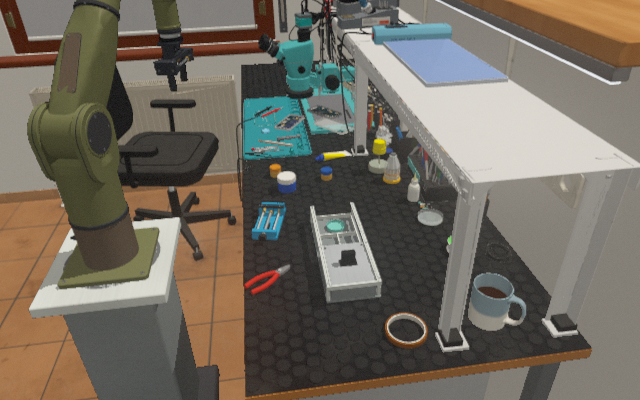

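The scene view shows the small jars at (275,316), orange, and (233,257), blue. The big jar is at (293,270), and the tray has its grip at (361,135) and its compartment lid at (317,189). The side view shows the same jars at (275,171) and (326,174), and the grip at (348,257).

```bash
cat > b.py <<'E'
from h import *
def load(n):
    z=np.load(n+'.npz'); return z['p'],z['d'],dict(extrinsics=z['E'],vfov=z['c'][0],cx=z['c'][1],cy=z['c'][2])
for n,boxes in (("scene",dict(orange=(255,295,296,335),blue=(218,240,248,272),big=(272,248,315,292),grip=(350,120,375,150))),
                ("side",dict(orange=(266,162,284,180),blue=(317,165,335,183),big=(275,170,300,195),grip=(335,245,362,272)))):
    p,d,c=load(n); W=cloud(c,d)
    for k,(u0,v0,u1,v1) in boxes.items():
        w=W[v0:v1,u0:u1].reshape(-1,3); ok=(d[v0:v1,u0:u1]>0).ravel(); w=w[ok]
        zt={'grip':.08,'big':.048}.get(k,.033)
        t=w[abs(w[:,2]-zt)<.005]
        if len(t)<5: print(n,k,'few',np.percentile(w[:,2],[5,50,95,99])); continue
        print(n,k,len(t),'mean',t.mean(0).round(4),'mid',((t.max(0)+t.min(0))/2).round(4),'size',np.ptp(t,axis=0).round(3),'zmax',w[:,2].max().round(3))
    # rails / tray: points with z .046-.056 around the tray
    m=(d>0)&(abs(W[...,2]-.0505)<.004)&(W[...,0]>.3)&(W[...,0]<.9)
    u0,v0,u1,v1=(280,110,400,215) if n=='scene' else (300,195,390,305)
    mm=np.zeros_like(m); mm[v0:v1,u0:u1]=m[v0:v1,u0:u1]
    t=W[mm]; r=cv2.minAreaRect((t[:,:2]*1000).astype(np.float32)); print(n,'tray',len(t),r, cv2.boxPoints(r).round(1).tolist())
E
python3 b.py
```

```text
scene orange 300 mean [0.4364 0.3534 0.0318] mid [0.4366 0.3523 0.0318] size [0.036 0.037 0.007] zmax 0.035
scene blue 212 mean [0.5965 0.3052 0.0317] mid [0.5972 0.3043 0.0322] size [0.037 0.036 0.008] zmax 0.036
scene big 548 mean [0.4656 0.2603 0.0468] mid [0.4662 0.2597 0.0468] size [0.056 0.057 0.007] zmax 0.051
scene grip 42 mean [ 0.5736 -0.1739  0.0778] mid [ 0.5735 -0.1746  0.0777] size [0.031 0.017 0.005] zmax 0.08
scene tray 837 ((574.5064086914062, -90.03889465332031), (328.5704040527344, 124.0274658203125), 89.14662170410156) [[510.1000061035156, -253.39999389648438], [634.0999755859375, -255.1999969482422], [639.0, 73.30000305175781], [514.9000244140625, 75.19999694824219]]
side orange 62 mean [0.437  0.3475 0.0327] mid [0.437  0.3498 0.033 ] size [0.036 0.039 0.01 ] zmax 0.051
side blue 63 mean [0.5965 0.2998 0.0329] mid [0.5972 0.3015 0.0328] size [0.036 0.043 0.008] zmax 0.037
side big 160 mean [0.467  0.2534 0.048 ] mid [0.4674 0.2539 0.0477] size [0.056 0.06  0.009] zmax 0.052
side grip 70 mean [ 0.5737 -0.1795  0.0796] mid [ 0.5739 -0.1785  0.0792] size [0.031 0.015 0.008] zmax 0.083
side tray 1787 ((575.4529418945312, -93.39344787597656), (327.70538330078125, 122.62615966796875), 89.21186065673828) [[511.8999938964844, -256.3999938964844], [634.5, -258.1000061035156], [639.0, 69.5999984741211], [516.4000244140625, 71.30000305175781]]
```

```bash
cat > c.py <<'E'
from b import *
print('---')
for n in("scene","side"):
    p,d,c=load(n); W=cloud(c,d); m=d>0
    for z0,z1 in((.1,.2),(.2,.3),(.3,.4),(.4,.6)):
        t=W[m&(W[...,2]>z0)&(W[...,2]<z1)&(W[...,0]>.3)&(W[...,0]<1.1)&(W[...,1]>-.4)&(W[...,1]<.6)]
        if len(t): print(n,z0,len(t),'xmin by y', [(round(y,1),t[(abs(t[:,1]-y)<.05),0].min().round(3)) for y in np.arange(-.3,.6,.1) if (abs(t[:,1]-y)<.05).any()])
s=get_state()
Rm=R.from_quat(s['eef_rot']).as_matrix()
print((Rm.T@(np.array([.4365,.35,.15])-s['tool_pos'])/.08).round(3))
E
python3 c.py | sed -n '/---/,$p'
```

```text
---
scene 0.1 10266 xmin by y [(np.float64(-0.3), np.float64(1.015)), (np.float64(-0.2), np.float64(1.015)), (np.float64(-0.1), np.float64(1.015)), (np.float64(0.0), np.float64(0.951)), (np.float64(0.1), np.float64(0.886)), (np.float64(0.2), np.float64(0.861)), (np.float64(0.3), np.float64(0.755)), (np.float64(0.4), np.float64(0.72)), (np.float64(0.5), np.float64(0.72))]
scene 0.2 2671 xmin by y [(np.float64(-0.3), np.float64(1.018)), (np.float64(-0.2), np.float64(1.017)), (np.float64(-0.1), np.float64(1.016)), (np.float64(0.0), np.float64(1.016)), (np.float64(0.1), np.float64(1.016)), (np.float64(0.2), np.float64(1.016)), (np.float64(0.3), np.float64(1.016)), (np.float64(0.4), np.float64(0.721)), (np.float64(0.5), np.float64(0.72))]
scene 0.3 31059 xmin by y [(np.float64(-0.3), np.float64(0.714)), (np.float64(-0.2), np.float64(0.712)), (np.float64(-0.1), np.float64(0.712)), (np.float64(0.0), np.float64(0.713)), (np.float64(0.1), np.float64(0.713)), (np.float64(0.2), np.float64(0.712)), (np.float64(0.3), np.float64(0.711)), (np.float64(0.4), np.float64(0.711)), (np.float64(0.5), np.f
[... 881 characters left out ...]
)), (np.float64(-0.2), np.float64(0.714)), (np.float64(-0.1), np.float64(0.714)), (np.float64(0.0), np.float64(0.714)), (np.float64(0.1), np.float64(0.713)), (np.float64(0.2), np.float64(0.713)), (np.float64(0.3), np.float64(0.713)), (np.float64(0.4), np.float64(0.71)), (np.float64(0.5), np.float64(0.711))]
side 0.4 9335 xmin by y [(np.float64(-0.3), np.float64(1.017)), (np.float64(-0.2), np.float64(1.016)), (np.float64(-0.1), np.float64(1.016)), (np.float64(0.0), np.float64(1.01)), (np.float64(0.1), np.float64(1.005)), (np.float64(0.2), np.float64(1.015)), (np.float64(0.3), np.float64(1.015)), (np.float64(0.4), np.float64(0.769)), (np.float64(0.5), np.float64(0.771))]
[-4.304 -2.293  0.743]
```

Emit:
step_arm --motion '[{"dx": -1, "dy": -0.55, "dz": 0.4, "wz": -0.069, "claw": 60}, {"dx": -1, "dy": -0.55, "dz": 0.4, "wz": -0.069, "claw": 60}, {"dx": -1, "dy": -0.55, "dz": 0.4, "wz": -0.069, "claw": 60}, {"dx": -1, "dy": -0.55, "dz": 0.4, "wz": -0.069, "claw": 60}]'

```text
$.motion[0]: bad value
```

Emit:
step_arm --motion '[{"wx": 0, "wy": 0, "wz": -0.069, "dx": -0.99, "dy": -0.55, "dz": 0.4, "claw": 60}, {"wx": 0, "wy": 0, "wz": -0.069, "dx": -0.99, "dy": -0.55, "dz": 0.4, "claw": 60}, {"wx": 0, "wy": 0, "wz": -0.069, "dx": -0.99, "dy": -0.55, "dz": 0.4, "claw": 60}, {"wx": 0, "wy": 0, "wz": -0.069, "dx": -0.99, "dy": -0.55, "dz": 0.4, "claw": 60}]' --force 20

```text
clock: 0.5
tool_pos: [0.2117, 0.5461, 0.1772]
eef_rot: [0.009, 1.0, -0.001, -0.0]
contact_force: [-0.4, 0.6, -0.2]
opening: 0.684
finger_force: 0.0
```

Emit:
step_arm --motion '[{"wx": 0, "wy": 0, "wz": 0, "dx": -0.956, "dy": -0.8, "dz": 0.1, "claw": 60}, {"wx": 0, "wy": 0, "wz": 0, "dx": -0.956, "dy": -0.8, "dz": 0.1, "claw": 60}, {"wx": 0, "wy": 0, "wz": 0, "dx": -0.956, "dy": -0.8, "dz": 0.1, "claw": 60}]'

```text
clock: 0.8
tool_pos: [0.2923, 0.4769, 0.1693]
eef_rot: [0.012, 1.0, -0.003, 0.002]
contact_force: [-0.3, 0.4, -0.1]
opening: 0.681
finger_force: 0.0
```

Emit:
step_arm --motion '[{"wx": 0, "wy": 0, "wz": 0, "dx": -0.956, "dy": -0.8, "dz": 0.1, "claw": 60}, {"wx": 0, "wy": 0, "wz": 0, "dx": -0.956, "dy": -0.8, "dz": 0.1, "claw": 60}, {"wx": 0, "wy": 0, "wz": 0, "dx": -0.956, "dy": -0.8, "dz": 0.1, "claw": 60}]'

```text
clock: 1.1
tool_pos: [0.3677, 0.4114, 0.1613]
eef_rot: [0.013, 1.0, -0.002, 0.002]
contact_force: [-0.3, -0.2, -0.2]
opening: 0.685
finger_force: 0.0
```

Emit:
step_arm --motion '[{"wx": 0, "wy": 0, "wz": 0, "dx": -0.956, "dy": -0.8, "dz": 0.1, "claw": 60}, {"wx": 0, "wy": 0, "wz": 0, "dx": -0.956, "dy": -0.8, "dz": 0.1, "claw": 60}, {"wx": 0, "wy": 0, "wz": 0, "dx": -0.956, "dy": -0.8, "dz": 0.1, "claw": 60}, {"wx": 0, "wy": 0, "wz": 0, "dx": -0.956, "dy": -0.8, "dz": 0.1, "claw": 60}]'

```text
clock: 1.5
tool_pos: [0.4376, 0.3524, 0.1539]
eef_rot: [0.009, 1.0, 0.001, 0.0]
contact_force: [-1.1, 1.6, -0.3]
opening: 0.679
finger_force: 0.0
```

```bash
cat > w.py <<'E'
from h import *
import sys
# wrist: list flat round/top things at given height, from depth
p,d,c=cam("wrist"); cv2.imwrite(f'pics/{sys.argv[1]}.png',p[...,::-1])
W=cloud(c,d); s=get_state(); print(s['tool_pos'].round(4),R.from_quat(s['eef_rot']).as_matrix().round(3).tolist())
np.savez('wrist',W=W,d=d,p=p)
for z in map(float,sys.argv[2:]):
    m=((d>0)&(abs(W[...,2]-z)<.004)).astype(np.uint8)
    n,l,st,_=cv2.connectedComponentsWithStats(m)
    for i in range(1,n):
        if st[i,4]>150:
            t=W[l==i]; r=cv2.minAreaRect((t[:,:2]*1000).astype(np.float32))
            print(z,st[i].tolist(),'mid',((t.max(0)+t.min(0))/2).round(4),'mean z',t[:,2].mean().round(4),'size',np.ptp(t,axis=0).round(3),'rect',np.round(r[0]+r[1]+(r[2],),1))
E
python3 w.py w1 .033 .048
```

```text
[0.4362 0.3538 0.1541] [[-1.0, 0.014, -0.0], [0.014, 1.0, 0.002], [0.0, 0.002, -1.0]]
0.033 [58, 126, 24, 76, 1136] mid [0.4123 0.1163 0.033 ] mean z 0.0342 size [0.072 0.03  0.008] rect [412.4 115.8  16.7  72.1  76. ]
0.033 [89, 135, 21, 73, 951] mid [0.4194 0.1411 0.033 ] mean z 0.0342 size [0.068 0.031 0.008] rect [418.8 141.   17.   68.5  76. ]
0.033 [300, 168, 39, 39, 1160] mid [0.4383 0.3504 0.0324] mean z 0.033 size [0.038 0.037 0.006] rect [438.5 350.2  36.5  37.   32.5]
0.033 [261, 321, 34, 26, 742] mid [0.6007 0.3021 0.0323] mean z 0.0332 size [0.033 0.036 0.006] rect [6.007e+02 3.021e+02 3.310e+01 3.620e+01 2.000e-01]
0.048 [190, 194, 62, 57, 2509] mid [0.4667 0.2572 0.0472] mean z 0.0481 size [0.055 0.057 0.006] rect [464.8 255.9  50.6  57.1  21.9]
```

Emit:
step_arm --motion '[{"wx": 0, "wy": 0, "wz": 0, "dx": -0.02, "dy": -0.02, "dz": 0.9, "claw": 60}, {"wx": 0, "wy": 0, "wz": 0, "dx": -0.02, "dy": -0.02, "dz": 0.9, "claw": 60}, {"wx": 0, "wy": 0, "wz": 0, "dx": -0.02, "dy": -0.02, "dz": 0.9, "claw": 60}, {"wx": 0, "wy": 0, "wz": 0, "dx": -0.02, "dy": -0.02, "dz": 0.9, "claw": 60}]'

```text
clock: 1.95
tool_pos: [0.4374, 0.3525, 0.0824]
eef_rot: [0.006, 1.0, 0.001, -0.0]
contact_force: [-0.8, -0.6, 0.8]
opening: 0.678
finger_force: 0.0
```

Emit:
step_arm --motion '[{"wx": 0, "wy": 0, "wz": 0, "dx": -0.01, "dy": -0.025, "dz": 0.5, "claw": 60}, {"wx": 0, "wy": 0, "wz": 0, "dx": -0.01, "dy": -0.025, "dz": 0.83, "claw": 60}, {"wx": 0, "wy": 0, "wz": 0, "dx": -0.01, "dy": -0.025, "dz": 0.83, "claw": 60}, {"wx": 0, "wy": 0, "wz": 0, "dx": -0.01, "dy": -0.025, "dz": 0.83, "claw": 60}, {"wx": 0, "wy": 0, "wz": 0, "dx": -0.01, "dy": -0.025, "dz": 0.83, "claw": 60}]'

```text
clock: 2.45
tool_pos: [0.4404, 0.3499, 0.0175]
eef_rot: [0.007, 1.0, 0.001, 0.001]
contact_force: [-1.5, 0.2, 0.3]
opening: 0.682
finger_force: 0.0
```

Emit:
step_arm --motion '[{"wx": 0, "wy": 0, "wz": 0, "dx": 0, "dy": 0, "dz": 0, "claw": 30}, {"wx": 0, "wy": 0, "wz": 0, "dx": 0, "dy": 0, "dz": 0, "claw": 30}, {"wx": 0, "wy": 0, "wz": 0, "dx": 0, "dy": 0, "dz": 0, "claw": 30}, {"wx": 0, "wy": 0, "wz": 0, "dx": 0, "dy": 0, "dz": 0, "claw": 30}, {"wx": 0, "wy": 0, "wz": 0, "dx": 0, "dy": 0, "dz": 0, "claw": 30}]' --force 15

```text
clock: 2.95
tool_pos: [0.4394, 0.3482, 0.0155]
eef_rot: [0.008, 1.0, 0.0, 0.0]
contact_force: [-0.8, 0.1, 0.1]
opening: 0.339
finger_force: 0.0
```

The fingers closed on nothing, so I'll look before moving.

```bash
python3 w.py w2 .033 .048; python3 - <<'E'
from h import *
p,d,c=cam("scene"); cv2.imwrite('pics/s2.png',cv2.resize(p[200:390,180:420,::-1],None,fx=3,fy=3))
E
```

```text
[0.4394 0.3482 0.0154] [[-1.0, 0.015, -0.0], [0.015, 1.0, -0.0], [0.0, -0.0, -1.0]]
0.033 [355, 69, 19, 33, 276] mid [0.3595 0.3689 0.033 ] mean z 0.0334 size [0.015 0.009 0.008] rect [359.5 368.8   4.7  15.8  67.3]
0.033 [292, 207, 70, 66, 3332] mid [0.438  0.3504 0.0321] mean z 0.033 size [0.037 0.037 0.006] rect [437.8 349.2  35.   37.2  68.4]
0.048 [259, 234, 31, 41, 208] mid [0.4382 0.3251 0.0481] mean z 0.0486 size [0.02  0.014 0.008] rect [435.6 329.2  23.5  10.7  34.3]
0.048 [350, 234, 30, 41, 205] mid [0.4389 0.3683 0.0481] mean z 0.0484 size [0.02  0.014 0.008] rect [436.2 364.2  10.4  23.4  54. ]
0.048 [93, 257, 36, 29, 186] mid [0.4468 0.2419 0.0468] mean z 0.0474 size [0.015 0.019 0.006] rect [445.6 241.2   3.5  24.1  38.7]
```

View pics/w2.png

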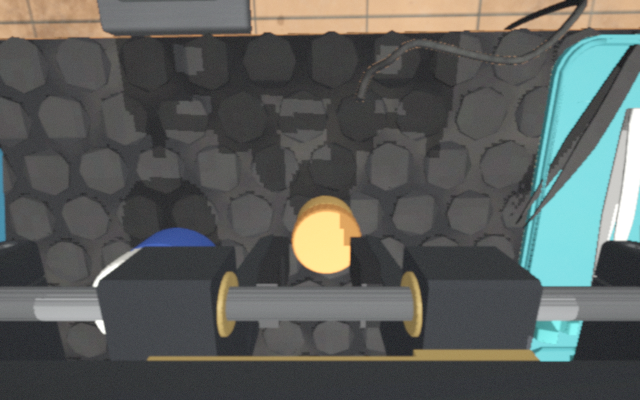

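View pics/s2.png

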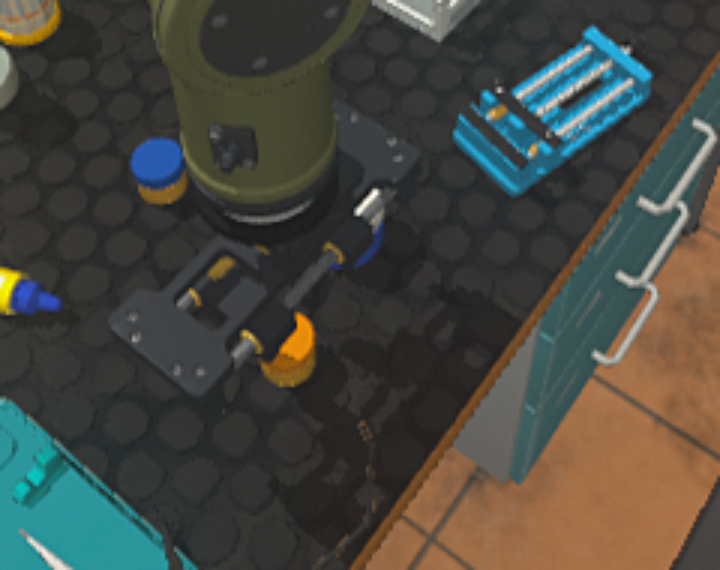

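The wrist view shows the orange jar whole at (326,235), with finger parts at (265,260) and (375,260). The scene crop shows the jar still upright, level with the gripper but apparently forward of it. Next I'll check how low the fingertips really are.

```bash
python3 - <<'E'
from h import *
z=np.load('wrist.npz'); W=z['W'];d=z['d'];p=z['p']
for u in (262,275,285,326,360,372,380):
    print(u,[(v,W[v,u].round(3).tolist(),p[v,u].tolist()) for v in range(225,300,15)])
pp,dd,c=cam("side"); V=cloud(c,dd)
m=(dd>0)&(abs(V[...,0]-.44)<.13)&(abs(V[...,1]-.35)<.12)&(V[...,2]>.012)&(V[...,2]<.12)
for z0 in np.arange(.012,.12,.009):
    t=V[m&(abs(V[...,2]-z0)<.0045)]; 
    if len(t): print(z0.round(3),len(t),t.min(0).round(3),t.max(0).round(3))
ys,xs=np.where(m);print(xs.min(),xs.max(),ys.min(),ys.max())
x=int(xs.mean());y=int(ys.mean());cv2.imwrite('pics/d2.png',cv2.resize(pp[y-60:y+60,x-80:x+80,::-1],None,fx=5,fy=5))
E
```

```text
262 [(225, [0.44, 0.31, 0.001], [95, 93, 94]), (240, [0.429, 0.32, 0.053], [56, 58, 60]), (255, [0.429, 0.323, 0.068], [51, 57, 58]), (270, [0.43, 0.325, 0.08], [49, 51, 53]), (285, [0.431, 0.326, 0.089], [117, 117, 119])]
275 [(225, [0.44, 0.318, -0.001], [83, 80, 83]), (240, [0.43, 0.326, 0.049], [48, 49, 50]), (255, [0.431, 0.328, 0.065], [43, 43, 46]), (270, [0.43, 0.33, 0.079], [51, 49, 50]), (285, [0.432, 0.331, 0.088], [120, 117, 120])]
285 [(225, [0.44, 0.325, 0.0], [87, 86, 85]), (240, [0.431, 0.33, 0.048], [45, 48, 48]), (255, [0.431, 0.332, 0.063], [46, 47, 50]), (270, [0.438, 0.331, 0.064], [51, 54, 54]), (285, [0.445, 0.331, 0.065], [61, 58, 57])]
326 [(225, [0.428, 0.35, 0.034], [255, 231, 149]), (240, [0.437, 0.35, 0.033], [255, 233, 150]), (255, [0.446, 0.35, 0.033], [255, 234, 151]), (270, [0.455, 0.35, 0.032], [255, 235, 152]), (285, [0.483, 0.35, -0.0], [80, 80, 77])]
360 [(225, [0.441, 0.372, 0.0], [99, 95, 95]), (240, [0.431, 0.366, 0.049], [53, 51, 54]), (255, [0.431, 0.364, 0.066], [47, 48, 51]), (270, [0.434, 0.363, 0.073], [40, 41, 44]), (285, [0.434, 0.362, 
[... 274 characters left out ...]
002], [78, 76, 78]), (240, [0.429, 0.375, 0.053], [62, 62, 64]), (255, [0.429, 0.372, 0.069], [55, 55, 61]), (270, [0.431, 0.37, 0.079], [49, 51, 54]), (285, [0.432, 0.368, 0.089], [70, 68, 71])]
0.012 34 [0.344 0.23  0.012] [0.493 0.38  0.016]
0.021 64 [0.348 0.23  0.017] [0.493 0.38  0.025]
0.03 91 [0.351 0.23  0.026] [0.494 0.374 0.034]
0.039 40 [0.362 0.23  0.035] [0.494 0.364 0.043]
0.048 163 [0.428 0.231 0.044] [0.496 0.376 0.052]
0.057 20 [0.429 0.314 0.053] [0.448 0.323 0.061]
0.066 16 [0.429 0.313 0.062] [0.449 0.325 0.07 ]
0.075 12 [0.43  0.311 0.072] [0.446 0.321 0.078]
0.084 3 [0.43  0.313 0.08 ] [0.437 0.316 0.082]
0.111 40 [0.403 0.256 0.108] [0.472 0.374 0.115]
246 295 132 190
```

View pics/d2.png

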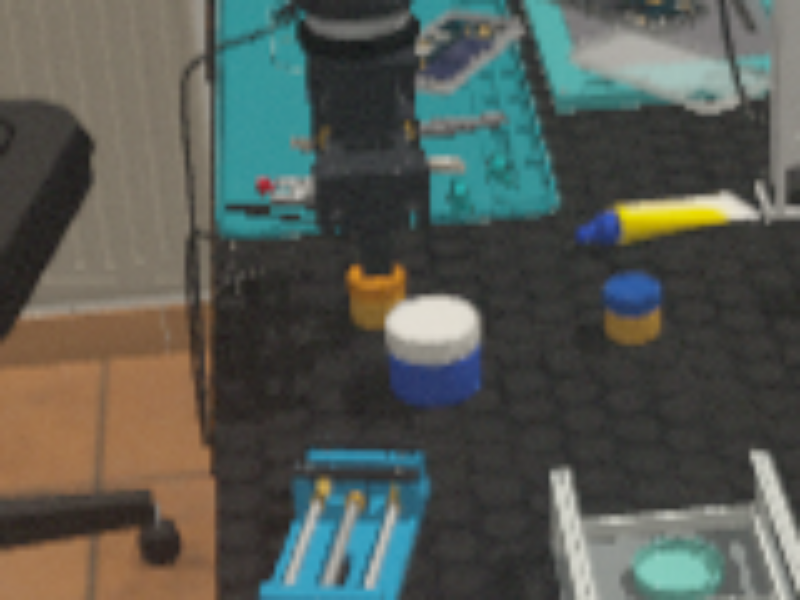

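The side crop shows the fingers ending above the orange lid, around (378,265). The depth also puts the finger ends at about z 0.045 while the reported TCP is 0.0155, so the real tips sit well above it. I'll measure that offset.

```bash
python3 - <<'E'
from h import *
z=np.load('wrist.npz'); W=z['W']
for u in (268,275,282,362,368,374):
    col=W[226:245,u]; f=col[col[:,2]>.038]; print(u,f[:2].round(4).tolist())
pp,dd,c=cam("side"); V=cloud(c,dd)
m=(dd>0)&(abs(V[...,0]-.44)<.012)&(V[...,1]>.305)&(V[...,1]<.335)&(V[...,2]>.034)
print('side finger low',np.sort(V[m][:,2])[:8].round(4), V[m][np.argsort(V[m][:,2])[:4]].round(3).tolist())
E
```

```text
268 [[0.4285, 0.3221, 0.0479], [0.4285, 0.3223, 0.0492]]
275 [[0.4301, 0.325, 0.0453], [0.43, 0.3252, 0.0469]]
282 [[0.4302, 0.3284, 0.0453], [0.43, 0.3286, 0.0471]]
362 [[0.4312, 0.3677, 0.0444], [0.4308, 0.3674, 0.0467]]
368 [[0.4293, 0.3702, 0.0466], [0.4294, 0.3701, 0.0475]]
374 [[0.4301, 0.3733, 0.0461], [0.4293, 0.3727, 0.0493]]
side finger low [0.0345 0.0351 0.0369 0.0481 0.0482 0.0489 0.049  0.0492] [[0.431, 0.335, 0.034], [0.438, 0.332, 0.035], [0.434, 0.329, 0.037], [0.435, 0.322, 0.048]]
```

Emit:
step_arm --motion '[{"wx": 0, "wy": 0, "wz": 0, "dx": 0, "dy": 0, "dz": 0, "claw": 60}, {"wx": 0, "wy": 0, "wz": 0, "dx": 0, "dy": 0, "dz": 0, "claw": 60}, {"wx": 0, "wy": 0, "wz": 0, "dx": 0, "dy": 0, "dz": 0, "claw": 60}, {"wx": 0, "wy": 0, "wz": 0, "dx": 0, "dy": 0, "dz": 0, "claw": 60}]'

```text
clock: 3.55
tool_pos: [0.4394, 0.3483, 0.0154]
eef_rot: [0.008, 1.0, 0.0, 0.0]
contact_force: [0.1, -0.1, 0.5]
opening: 0.673
finger_force: 0.0
```

```bash
python3 - <<'E'
from h import *
pp,dd,c=cam("side"); V=cloud(c,dd)
m=(dd>0)&(abs(V[...,0]-.44)<.012)&(V[...,1]>.29)&(V[...,1]<.33)&(V[...,2]>.008)
t=V[m]; o=np.argsort(t[:,2]); print(t[o[:6]].round(4).tolist(), get_state()['tool_pos'])
E
```

```text
[[0.4294, 0.3292, 0.0118], [0.4406, 0.3295, 0.0326], [0.4434, 0.3087, 0.0471], [0.4402, 0.3065, 0.0486], [0.4308, 0.3082, 0.0486], [0.4468, 0.3096, 0.0499]] [0.43942668 0.34825983 0.01543439]
```

The real tips are about 29 mm above the reported TCP, and I'll correct for that from here on.

Emit:
step_arm --motion '[{"wx": 0, "wy": 0, "wz": 0, "dx": 0.015, "dy": 0.03, "dz": 0.18, "claw": 60}, {"wx": 0, "wy": 0, "wz": 0, "dx": 0.015, "dy": 0.03, "dz": 0.35, "claw": 60}, {"wx": 0, "wy": 0, "wz": 0, "dx": 0.015, "dy": 0.03, "dz": 0.35, "claw": 60}, {"wx": 0, "wy": 0, "wz": 0, "dx": 0.015, "dy": 0.03, "dz": 0.35, "claw": 60}]'

```text
clock: 4.0
tool_pos: [0.4376, 0.3502, -0.0135]
eef_rot: [0.007, 1.0, -0.001, -0.001]
contact_force: [0.5, 0.3, -0.3]
opening: 0.679
finger_force: 0.0
```

Emit:
step_arm --motion '[{"wx": 0, "wy": 0, "wz": 0, "dx": 0, "dy": 0, "dz": 0, "claw": 30}, {"wx": 0, "wy": 0, "wz": 0, "dx": 0, "dy": 0, "dz": 0, "claw": 30}, {"wx": 0, "wy": 0, "wz": 0, "dx": 0, "dy": 0, "dz": 0, "claw": 30}, {"wx": 0, "wy": 0, "wz": 0, "dx": 0, "dy": 0, "dz": 0, "claw": 30}, {"wx": 0, "wy": 0, "wz": 0, "dx": 0, "dy": 0, "dz": 0, "claw": 30}]' --force 15

```text
clock: 4.5
tool_pos: [0.4385, 0.3509, -0.0122]
eef_rot: [0.008, 1.0, 0.0, 0.0]
contact_force: [0.2, -0.5, 1.8]
opening: 0.42
finger_force: 15.0
```

Emit:
step_arm --motion '[{"wx": 0, "wy": 0, "wz": 0, "dx": 0, "dy": 0, "dz": -0.4, "claw": 30}, {"wx": 0, "wy": 0, "wz": 0, "dx": 0, "dy": 0, "dz": -1, "claw": 30}, {"wx": 0, "wy": 0, "wz": 0, "dx": 0, "dy": 0, "dz": -1, "claw": 30}]'

```text
clock: 4.8
tool_pos: [0.441, 0.3533, 0.0722]
eef_rot: [0.008, 1.0, 0.003, 0.003]
contact_force: [0.5, 1.3, -0.1]
opening: 0.421
finger_force: 15.0
```

Emit:
step_arm --motion '[{"wx": 0, "wy": 0, "wz": 0, "dx": -0.293, "dy": -0.975, "dz": 0, "claw": 30}, {"wx": 0, "wy": 0, "wz": 0, "dx": -0.293, "dy": -0.975, "dz": 0, "claw": 30}, {"wx": 0, "wy": 0, "wz": 0, "dx": -0.293, "dy": -0.975, "dz": 0, "claw": 30}]'

```text
clock: 5.1
tool_pos: [0.4619, 0.265, 0.0667]
eef_rot: [0.011, 1.0, -0.003, -0.0]
contact_force: [0.3, 0.5, -0.4]
opening: 0.426
finger_force: 15.0
```

Emit:
step_arm --motion '[{"wx": 0, "wy": 0, "wz": 0, "dx": -0.293, "dy": -0.975, "dz": 0, "claw": 30}, {"wx": 0, "wy": 0, "wz": 0, "dx": -0.293, "dy": -0.975, "dz": 0, "claw": 30}, {"wx": 0, "wy": 0, "wz": 0, "dx": -0.293, "dy": -0.975, "dz": 0, "claw": 30}]'

```text
clock: 5.4
tool_pos: [0.4837, 0.1878, 0.0667]
eef_rot: [0.011, 1.0, -0.003, -0.0]
contact_force: [0.3, -0.7, -0.1]
opening: 0.424
finger_force: 15.0
```

Emit:
step_arm --motion '[{"wx": 0, "wy": 0, "wz": 0, "dx": -0.293, "dy": -0.975, "dz": 0, "claw": 30}, {"wx": 0, "wy": 0, "wz": 0, "dx": -0.293, "dy": -0.975, "dz": 0, "claw": 30}, {"wx": 0, "wy": 0, "wz": 0, "dx": -0.293, "dy": -0.975, "dz": 0, "claw": 30}]'

```text
clock: 5.7
tool_pos: [0.5059, 0.1106, 0.0668]
eef_rot: [0.011, 1.0, -0.002, -0.0]
contact_force: [-0.5, -0.5, -1.0]
opening: 0.427
finger_force: 15.0
```

Emit:
step_arm --motion '[{"wx": 0, "wy": 0, "wz": 0, "dx": -0.293, "dy": -0.975, "dz": 0, "claw": 30}, {"wx": 0, "wy": 0, "wz": 0, "dx": -0.293, "dy": -0.975, "dz": 0, "claw": 30}, {"wx": 0, "wy": 0, "wz": 0, "dx": -0.293, "dy": -0.975, "dz": 0, "claw": 30}, {"wx": 0, "wy": 0, "wz": 0, "dx": -0.293, "dy": -0.975, "dz": 0, "claw": 30}]'

```text
clock: 6.1
tool_pos: [0.5274, 0.0389, 0.0672]
eef_rot: [0.007, 1.0, 0.001, 0.0]
contact_force: [0.0, 0.6, 0.4]
opening: 0.431
finger_force: 15.0
```

```bash
python3 w.py w3 .016 .046 .051 .08
```

```text
[0.5272 0.04   0.0673] [[-1.0, 0.013, 0.0], [0.013, 1.0, 0.002], [-0.0, 0.002, -1.0]]
0.016 [260, 0, 170, 96, 1674] mid [0.4199 0.057  0.016 ] mean z 0.018 size [0.058 0.112 0.008] rect [417.6  61.5 116.7  33.4  74.2]
0.016 [442, 0, 38, 100, 658] mid [0.4224 0.1292 0.016 ] mean z 0.017 size [0.06  0.02  0.008] rect [4.224e+02 1.292e+02 5.960e+01 1.950e+01 1.000e-01]
0.016 [588, 78, 52, 83, 761] mid [0.468  0.2393 0.016 ] mean z 0.016 size [0.056 0.024 0.008] rect [467.6 238.7  23.2  55.6  87.9]
0.016 [174, 223, 11, 23, 168] mid [ 0.5474 -0.0706  0.0147] mean z 0.0154 size [0.02  0.005 0.005] rect [ 5.474e+02 -7.060e+01  1.960e+01  4.600e+00  2.000e-01]
0.016 [256, 321, 103, 12, 668] mid [0.6311 0.0255 0.016 ] mean z 0.0155 size [0.013 0.085 0.008] rect [632.   25.5  12.9  84.5   1.5]
0.046 [627, 100, 13, 60, 457] mid [0.473  0.2326 0.046 ] mean z 0.0448 size [0.035 0.012 0.008] rect [473.8 230.6  36.2   7.9  13.1]
0.046 [0, 203, 372, 16, 2424] mid [ 0.5192 -0.0507  0.046 ] mean z 0.0477 size [0.011 0.242 0.008] rect [518.9 -50.7 242.2   8.1  89.1]
0.046 [0, 223, 112, 63, 4371] mid [ 0.5482 -0.1393  0.046 ] mean z 0.0463 size [0.047 0.071 0.008] rect [ 548.7 -139.8   70.8   46.5   87.4]
0.046 [57, 321, 36, 36, 954] mid [ 0.6146 -0.1415  0.0468] mean z 0.0464 size [0.031 0.022 0.006] rect [ 614.6 -141.3   22.1   31.2   89.1]
0.046 [242, 350, 124, 6, 470] mid [0.6299 0.0237 0.046 ] mean z 0.0452 size [0.006 0.09  0.008] rect [630.2  23.7  90.    5.7  89.4]
0.051 [0, 205, 372, 22, 5921] mid [ 0.5206 -0.0478  0.05  ] mean z 0.0503 size [0.014 0.236 0.006] rect [521.2 -47.8 236.4  13.8  89.7]
0.051 [66, 355, 28, 6, 161] mid [ 0.6272 -0.1375  0.0505] mean z 0.0509 size [0.004 0.02  0.004] rect [ 627.3 -137.5   20.1    4.4   89.2]
0.051 [242, 354, 124, 2, 246] mid [0.6281 0.0242 0.0496] mean z 0.0498 size [0.003 0.089 0.004] rect [628.1  24.2  89.1   2.9  89.6]
```

View pics/w3.png

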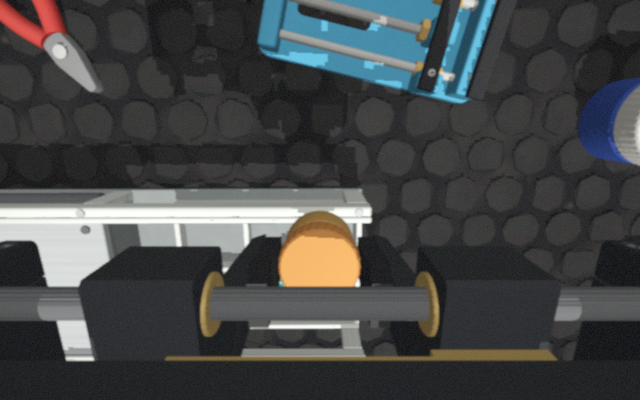

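The wrist view shows the jar held at (320,250). The near rail runs along row 213 and ends at column 372, and a cell wall stands at (180,235). The measured rails fit the tray sizes given, with its origin near (0.5755, -0.083).

```bash
python3 - <<'E'
from h import *
z=np.load('wrist.npz'); W=z['W'];d=z['d'];p=z['p'].astype(int)
m=(p[...,0]>150)&(p[...,2]<120)&(p[...,0]-p[...,2]>60)&(d>0); m[:,:270]=0;m[:,375:]=0;m[:200]=0;m[330:]=0
t=W[m]; zt=np.median(t[:,2]); print(zt); t=t[abs(t[:,2]-zt)<.003]; print(len(t),t.min(0).round(4),t.max(0).round(4))
E
```

```text
0.11250477966479701
3901 [0.5086 0.0188 0.1097] [0.5364 0.0555 0.1148]
```

Emit:
step_arm --motion '[{"wx": 0, "wy": 0, "wz": 0, "dx": -0.3, "dy": -1, "dz": 0, "claw": 30}, {"wx": 0, "wy": 0, "wz": 0, "dx": -0.3, "dy": -1, "dz": 0, "claw": 30}, {"wx": 0, "wy": 0, "wz": 0, "dx": -0.3, "dy": -1, "dz": 0, "claw": 30}, {"wx": 0, "wy": 0, "wz": 0, "dx": -0.3, "dy": -1, "dz": 0, "claw": 30}, {"wx": 0, "wy": 0, "wz": 0, "dx": -0.3, "dy": -1, "dz": 0, "claw": 30}, {"wx": 0, "wy": 0, "wz": 0, "dx": -0.3, "dy": -1, "dz": 0.2, "claw": 30}, {"wx": 0, "wy": 0, "wz": 0, "dx": -0.3, "dy": -1, "dz": 0.2, "claw": 30}]'

```text
clock: 6.85
tool_pos: [0.5488, -0.0405, 0.0504]
eef_rot: [0.006, 1.0, 0.001, -0.001]
contact_force: [-0.2, 0.5, 0.3]
opening: 0.422
finger_force: 15.0
```

```bash
python3 - <<'E'
from h import *
s=get_state();p,d,c=cam("wrist");W=cloud(c,d);print(s['tool_pos'])
p=p.astype(int);m=(p[...,0]>150)&(p[...,2]<120)&(p[...,0]-p[...,2]>60)&(d>0); m[:,:270]=0;m[:,375:]=0;m[:200]=0;m[330:]=0
t=W[m]; zt=np.median(t[:,2]); print(zt); t=t[abs(t[:,2]-zt)<.003]; print(len(t),t.min(0).round(4),t.max(0).round(4))
# walls (z~.016) and plate edge
for v in (228,232,236,240): print(v,[(u,W[v,u].round(4).tolist()) for u in range(100,560) if d[v,u]>0 and .011<W[v,u,2]<.0185 and abs(W[v,u,0]-.55)<.03][:40:3])
cv2.imwrite('pics/w4.png',p[...,::-1])
E
```

```text
[ 0.54880139 -0.04047798  0.05036305]
0.09574168332334897
3851 [ 0.5302 -0.0605  0.0933] [ 0.5579 -0.0239  0.0977]
228 [(228, [0.5574, -0.1058, 0.0172]), (276, [0.5584, -0.0727, 0.0154]), (279, [0.558, -0.0704, 0.0168]), (350, [0.559, -0.0208, 0.0156]), (353, [0.5593, -0.0186, 0.015]), (387, [0.5609, 0.0062, 0.0112]), (391, [0.5599, 0.0083, 0.0141]), (394, [0.5601, 0.0106, 0.0136]), (430, [0.5598, 0.0355, 0.0152]), (470, [0.5611, 0.0648, 0.0127]), (473, [0.5602, 0.0657, 0.0151]), (476, [0.5594, 0.0667, 0.0173])]
232 [(228, [0.5601, -0.1059, 0.0178]), (277, [0.561, -0.0719, 0.0167]), (280, [0.5612, -0.0699, 0.0161]), (353, [0.5618, -0.0187, 0.0162]), (384, [0.5635, 0.0039, 0.0125]), (387, [0.5627, 0.0056, 0.0145]), (434, [0.5631, 0.0387, 0.0147]), (469, [0.5643, 0.0646, 0.0124]), (472, [0.5628, 0.0648, 0.0162]), (475, [0.5627, 0.0667, 0.0166])]
236 [(228, [0.563, -0.1061, 0.018]), (276, [0.5647, -0.0731, 0.0148]), (279, [0.5643, -0.0708, 0.0157]), (282, [0.5661, -0.0693, 0.0113]), (382, [0.5657, 0.0021, 0.0146]), (436, [0.5669, 0.0411, 0.0128]), (468, [0.5675, 0.0645, 0.0119]), (471, [0.5664, 0.0653, 0.0146]), (474, [0.5659, 0.0667, 0.0159])]
240 [(229, [0.5669, -0.1063, 0.0159]), (282, [0.569, -0.0693, 0.0118]), (439, [0.5695, 0.0431, 0.0139]), (469, [0.5698, 0.0646, 0.0138]), (472, [0.5686, 0.0652, 0.0168]), (475, [0.5694, 0.0683, 0.0148])][ WARN:0@0.535] global loadsave.cpp:1063 imwrite_ Unsupported depth image for selected encoder is fallbacked to CV_8U.
```

View pics/w4.png

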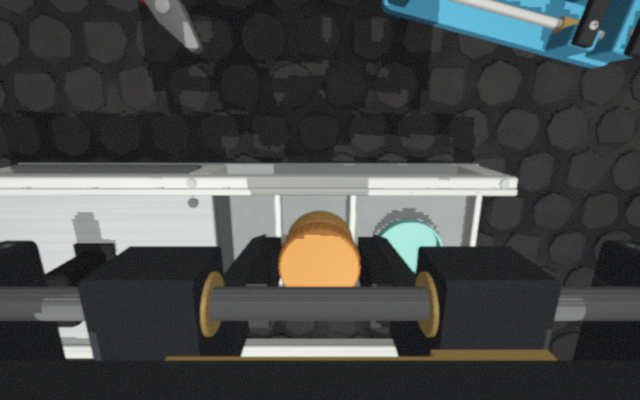

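The cell walls in the wrist view are at columns 278 and 351 (y -0.0713 and -0.0187). That puts the cell centre at y -0.045, and the jar is at -0.042.

Emit:
step_arm --motion '[{"wx": 0, "wy": 0, "wz": 0, "dx": -0.02, "dy": -0.035, "dz": 0.2, "claw": 30}, {"wx": 0, "wy": 0, "wz": 0, "dx": -0.02, "dy": -0.035, "dz": 0.35, "claw": 30}, {"wx": 0, "wy": 0, "wz": 0, "dx": -0.02, "dy": -0.035, "dz": 0.5, "claw": 30}, {"wx": 0, "wy": 0, "wz": 0, "dx": -0.02, "dy": -0.035, "dz": 0.6, "claw": 30}, {"wx": 0, "wy": 0, "wz": 0, "dx": -0.02, "dy": -0.035, "dz": 0.7, "claw": 30}, {"wx": 0, "wy": 0, "wz": 0, "dx": -0.02, "dy": -0.035, "dz": 0.71, "claw": 30}, {"wx": 0, "wy": 0, "wz": 0, "dx": -0.02, "dy": -0.035, "dz": 0.71, "claw": 30}]'

```text
clock: 7.6
tool_pos: [0.5516, -0.0458, -0.0056]
eef_rot: [0.007, 1.0, 0.0, -0.0]
contact_force: [0.2, 0.5, 0.1]
opening: 0.427
finger_force: 15.0
```

Emit:
step_arm --motion '[{"wx": 0, "wy": 0, "wz": 0, "dx": 0, "dy": 0, "dz": 0.02, "claw": 30}, {"wx": 0, "wy": 0, "wz": 0, "dx": 0, "dy": 0, "dz": 0.02, "claw": 56}, {"wx": 0, "wy": 0, "wz": 0, "dx": 0, "dy": 0, "dz": 0.02, "claw": 56}, {"wx": 0, "wy": 0, "wz": 0, "dx": 0, "dy": 0, "dz": 0.02, "claw": 56}, {"wx": 0, "wy": 0, "wz": 0, "dx": 0, "dy": 0, "dz": -0.3, "claw": 56}, {"wx": 0, "wy": 0, "wz": 0, "dx": 0, "dy": 0, "dz": -0.9, "claw": 60}, {"wx": 0, "wy": 0, "wz": 0, "dx": 0, "dy": 0, "dz": -0.9, "claw": 60}, {"wx": 0, "wy": 0, "wz": 0, "dx": 0, "dy": 0, "dz": -0.9, "claw": 60}]'

```text
clock: 8.4
tool_pos: [0.5525, -0.0461, 0.0676]
eef_rot: [0.008, 1.0, 0.0, 0.001]
contact_force: [-0.4, -0.3, -0.4]
opening: 0.679
finger_force: 0.0
```

```bash
python3 w.py w5 .037 .016| grep -v "^0.016.*\[0.4"
```

```text
[ 0.5515 -0.0462  0.0665] [[-1.0, 0.015, 0.0], [0.015, 1.0, -0.0], [-0.0, -0.0, -1.0]]
0.037 [562, 0, 36, 45, 850] mid [0.4358 0.1063 0.0357] mean z 0.0357 size [0.024 0.015 0.005] rect [435.8 106.8  11.5  23.9  77.2]
0.037 [610, 0, 30, 54, 853] mid [0.4389 0.1351 0.0356] mean z 0.0356 size [0.029 0.014 0.005] rect [439.6 137.4  12.1  28.2  73.7]
0.037 [293, 188, 55, 53, 2236] mid [ 0.5518 -0.0474  0.0362] mean z 0.037 size [0.037 0.037 0.006] rect [551.7 -47.3  36.6  37.1  46. ]
0.016 [285, 183, 28, 103, 663] mid [ 0.5755 -0.0638  0.015 ] mean z 0.0158 size [0.084 0.02  0.006] rect [575.6 -63.6  19.5  84.   89.2]
0.016 [329, 183, 33, 103, 709] mid [ 0.5763 -0.0288  0.0152] mean z 0.0157 size [0.084 0.024 0.006] rect [576.2 -29.   23.6  84.   89.1]
0.016 [464, 182, 16, 64, 469] mid [0.5605 0.0664 0.015 ] mean z 0.0152 size [0.051 0.005 0.006] rect [560.5  66.6   5.1  50.7  89.3]
0.016 [378, 209, 65, 51, 320] mid [0.5761 0.0219 0.0139] mean z 0.0137 size [0.041 0.05  0.004] rect [574.1  23.5  49.8  36.5  76.7]
```

The jar stands on the cell floor with its top at z 0.037. Next is the blue jar.

Emit:
step_arm --motion '[{"wx": 0, "wy": 0, "wz": 0, "dx": -0.1, "dy": 0.9, "dz": -0.1, "claw": 60}, {"wx": 0, "wy": 0, "wz": 0, "dx": -0.1, "dy": 0.9, "dz": -0.1, "claw": 60}, {"wx": 0, "wy": 0, "wz": 0, "dx": -0.1, "dy": 0.9, "dz": -0.1, "claw": 60}]'

```text
clock: 8.75
tool_pos: [0.5606, 0.0317, 0.0738]
eef_rot: [0.004, 1.0, 0.002, -0.0]
contact_force: [-0.2, 0.2, 0.4]
opening: 0.685
finger_force: 0.0
```

Emit:
step_arm --motion '[{"wx": 0, "wy": 0, "wz": 0, "dx": -0.1, "dy": 0.9, "dz": 0, "claw": 60}, {"wx": 0, "wy": 0, "wz": 0, "dx": -0.1, "dy": 0.9, "dz": 0, "claw": 60}, {"wx": 0, "wy": 0, "wz": 0, "dx": -0.1, "dy": 0.9, "dz": 0, "claw": 60}]'

```text
clock: 9.05
tool_pos: [0.5692, 0.1021, 0.0735]
eef_rot: [0.005, 1.0, 0.001, -0.001]
contact_force: [0.1, 0.4, -0.2]
opening: 0.684
finger_force: 0.0
```

Emit:
step_arm --motion '[{"wx": 0, "wy": 0, "wz": 0, "dx": -0.1, "dy": 0.9, "dz": 0, "claw": 60}, {"wx": 0, "wy": 0, "wz": 0, "dx": -0.1, "dy": 0.9, "dz": 0, "claw": 60}, {"wx": 0, "wy": 0, "wz": 0, "dx": -0.1, "dy": 0.9, "dz": 0, "claw": 60}]'

```text
clock: 9.35
tool_pos: [0.5783, 0.1728, 0.0736]
eef_rot: [0.006, 1.0, 0.001, -0.001]
contact_force: [-0.9, -0.2, 0.7]
opening: 0.68
finger_force: 0.0
```

Emit:
step_arm --motion '[{"wx": 0, "wy": 0, "wz": 0, "dx": -0.1, "dy": 0.9, "dz": 0, "claw": 60}, {"wx": 0, "wy": 0, "wz": 0, "dx": -0.1, "dy": 0.9, "dz": 0, "claw": 60}, {"wx": 0, "wy": 0, "wz": 0, "dx": -0.1, "dy": 0.9, "dz": 0, "claw": 60}]'

```text
clock: 9.65
tool_pos: [0.5874, 0.2437, 0.0737]
eef_rot: [0.006, 1.0, 0.001, -0.0]
contact_force: [-0.2, 0.2, -0.0]
opening: 0.679
finger_force: 0.0
```

Emit:
step_arm --motion '[{"wx": 0, "wy": 0, "wz": 0, "dx": -0.1, "dy": 0.75, "dz": 0, "claw": 60}, {"wx": 0, "wy": 0, "wz": 0, "dx": -0.1, "dy": 0.75, "dz": 0, "claw": 60}, {"wx": 0, "wy": 0, "wz": 0, "dx": -0.1, "dy": 0.75, "dz": 0, "claw": 60}, {"wx": 0, "wy": 0, "wz": 0, "dx": -0.1, "dy": 0.75, "dz": 0, "claw": 60}, {"wx": 0, "wy": 0, "wz": 0, "dx": -0.1, "dy": 0.75, "dz": 0, "claw": 60}]'

```text
clock: 10.15
tool_pos: [0.5974, 0.2975, 0.0741]
eef_rot: [0.009, 1.0, -0.002, -0.0]
contact_force: [0.8, 0.5, -0.4]
opening: 0.681
finger_force: 0.0
```

```bash
python3 w.py w6 .033
```

```text
[0.5974 0.298  0.0743] [[-1.0, 0.018, -0.0], [0.018, 1.0, -0.003], [0.0, -0.003, -1.0]]
0.033 [302, 187, 53, 51, 2036] mid [0.5988 0.3017 0.0323] mean z 0.033 size [0.037 0.037 0.006] rect [598.8 301.7  37.   36.9  46.2]
```

Emit:
step_arm --motion '[{"wx": 0, "wy": 0, "wz": 0, "dx": -0.02, "dy": 0.055, "dz": 0.3, "claw": 60}, {"wx": 0, "wy": 0, "wz": 0, "dx": -0.02, "dy": 0.055, "dz": 0.4, "claw": 60}, {"wx": 0, "wy": 0, "wz": 0, "dx": -0.02, "dy": 0.055, "dz": 0.4, "claw": 60}, {"wx": 0, "wy": 0, "wz": 0, "dx": -0.02, "dy": 0.055, "dz": 0.4, "claw": 60}]'

```text
clock: 10.6
tool_pos: [0.5987, 0.3051, 0.0428]
eef_rot: [0.008, 1.0, -0.0, -0.0]
contact_force: [0.0, -0.2, -0.4]
opening: 0.68
finger_force: 0.0
```

Emit:
step_arm --motion '[{"wx": 0, "wy": 0, "wz": 0, "dx": 0, "dy": 0, "dz": 0.3, "claw": 60}, {"wx": 0, "wy": 0, "wz": 0, "dx": 0, "dy": 0, "dz": 0.55, "claw": 60}, {"wx": 0, "wy": 0, "wz": 0, "dx": 0, "dy": 0, "dz": 0.67, "claw": 60}, {"wx": 0, "wy": 0, "wz": 0, "dx": 0, "dy": 0, "dz": 0.67, "claw": 60}, {"wx": 0, "wy": 0, "wz": 0, "dx": 0, "dy": 0, "dz": 0.67, "claw": 60}]'

```text
clock: 11.1
tool_pos: [0.5992, 0.3062, -0.01]
eef_rot: [0.008, 1.0, 0.0, 0.001]
contact_force: [-0.2, 0.2, 0.1]
opening: 0.683
finger_force: 0.0
```

Emit:
step_arm --motion '[{"wx": 0, "wy": 0, "wz": 0, "dx": 0, "dy": 0, "dz": 0, "claw": 30}, {"wx": 0, "wy": 0, "wz": 0, "dx": 0, "dy": 0, "dz": 0, "claw": 30}, {"wx": 0, "wy": 0, "wz": 0, "dx": 0, "dy": 0, "dz": 0, "claw": 30}, {"wx": 0, "wy": 0, "wz": 0, "dx": 0, "dy": 0, "dz": 0, "claw": 30}, {"wx": 0, "wy": 0, "wz": 0, "dx": 0, "dy": 0, "dz": 0, "claw": 30}]' --force 15

```text
clock: 11.6
tool_pos: [0.599, 0.3059, -0.0103]
eef_rot: [0.008, 1.0, 0.0, 0.0]
contact_force: [-0.9, 0.0, 5.1]
opening: 0.425
finger_force: 15.0
```

Emit:
step_arm --motion '[{"wx": 0, "wy": 0, "wz": 0, "dx": 0, "dy": 0, "dz": -0.4, "claw": 30}, {"wx": 0, "wy": 0, "wz": 0, "dx": 0, "dy": 0, "dz": -1, "claw": 30}, {"wx": 0, "wy": 0, "wz": 0, "dx": 0, "dy": 0, "dz": -1, "claw": 30}]'

```text
clock: 11.9
tool_pos: [0.6024, 0.3089, 0.0751]
eef_rot: [0.008, 1.0, 0.003, 0.005]
contact_force: [1.0, 0.7, 0.3]
opening: 0.425
finger_force: 15.0
```

Emit:
step_arm --motion '[{"wx": 0, "wy": 0, "wz": 0, "dx": -0.025, "dy": -0.9, "dz": 0, "claw": 30}, {"wx": 0, "wy": 0, "wz": 0, "dx": -0.025, "dy": -0.9, "dz": 0, "claw": 30}, {"wx": 0, "wy": 0, "wz": 0, "dx": -0.025, "dy": -0.9, "dz": 0, "claw": 30}]'

```text
clock: 12.2
tool_pos: [0.6001, 0.2272, 0.0681]
eef_rot: [0.011, 1.0, -0.003, -0.0]
contact_force: [0.6, 0.5, 0.1]
opening: 0.425
finger_force: 15.0
```

Emit:
step_arm --motion '[{"wx": 0, "wy": 0, "wz": 0, "dx": -0.025, "dy": -0.9, "dz": 0, "claw": 30}, {"wx": 0, "wy": 0, "wz": 0, "dx": -0.025, "dy": -0.9, "dz": 0, "claw": 30}, {"wx": 0, "wy": 0, "wz": 0, "dx": -0.025, "dy": -0.9, "dz": 0, "claw": 30}]'

```text
clock: 12.5
tool_pos: [0.6006, 0.1569, 0.0682]
eef_rot: [0.01, 1.0, -0.002, -0.001]
contact_force: [0.3, -0.6, -0.5]
opening: 0.426
finger_force: 15.0
```

Emit:
step_arm --motion '[{"wx": 0, "wy": 0, "wz": 0, "dx": -0.025, "dy": -0.9, "dz": 0, "claw": 30}, {"wx": 0, "wy": 0, "wz": 0, "dx": -0.025, "dy": -0.9, "dz": 0, "claw": 30}, {"wx": 0, "wy": 0, "wz": 0, "dx": -0.025, "dy": -0.9, "dz": 0, "claw": 30}]'

```text
clock: 12.8
tool_pos: [0.6015, 0.0863, 0.0684]
eef_rot: [0.01, 1.0, -0.001, -0.0]
contact_force: [-0.2, 0.2, -0.3]
opening: 0.428
finger_force: 15.0
```

Emit:
step_arm --motion '[{"wx": 0, "wy": 0, "wz": 0, "dx": -0.025, "dy": -0.9, "dz": 0, "claw": 30}, {"wx": 0, "wy": 0, "wz": 0, "dx": -0.025, "dy": -0.9, "dz": 0, "claw": 30}, {"wx": 0, "wy": 0, "wz": 0, "dx": -0.025, "dy": -0.9, "dz": 0, "claw": 30}]'

```text
clock: 13.1
tool_pos: [0.6026, 0.0153, 0.0685]
eef_rot: [0.009, 1.0, -0.001, -0.0]
contact_force: [-0.8, 0.6, -0.7]
opening: 0.423
finger_force: 15.0
```

Emit:
step_arm --motion '[{"wx": 0, "wy": 0, "wz": 0, "dx": -0.025, "dy": -0.76, "dz": 0, "claw": 30}, {"wx": 0, "wy": 0, "wz": 0, "dx": -0.025, "dy": -0.76, "dz": 0, "claw": 30}, {"wx": 0, "wy": 0, "wz": 0, "dx": -0.025, "dy": -0.76, "dz": 0, "claw": 30}, {"wx": 0, "wy": 0, "wz": 0, "dx": -0.025, "dy": -0.76, "dz": 0, "claw": 30}, {"wx": 0, "wy": 0, "wz": 0, "dx": -0.025, "dy": -0.76, "dz": 0, "claw": 30}]'

```text
clock: 13.6
tool_pos: [0.6037, -0.0392, 0.0691]
eef_rot: [0.006, 1.0, 0.001, 0.0]
contact_force: [0.7, 1.2, -1.4]
opening: 0.427
finger_force: 15.0
```

```bash
cat > k.py <<'E'
from h import *
s=get_state();p,d,c=cam("wrist");W=cloud(c,d);print(s['tool_pos'],R.from_quat(s['eef_rot']).as_matrix()[:,1].round(3))
cv2.imwrite('pics/k.png',p[...,::-1])
zt=s['tool_pos'][2]+.0103+.033
m=(d>0)&(abs(W[...,2]-zt)<.004)&(np.hypot(W[...,0]-s['tool_pos'][0],W[...,1]-s['tool_pos'][1])<.03)
h=p.astype(int);m&=(h[...,2]-h[...,0]>30)
t=W[m];print('held',len(t),t.min(0).round(4),t.max(0).round(4))
m=(d>0)&(abs(W[...,2]-.037)<.004)&(abs(W[...,1]+.045)<.04)&(abs(W[...,0]-.55)<.03);t=W[m];print('jar a',len(t),t.min(0).round(4),t.max(0).round(4))
E
python3 k.py
```

```text
[ 0.60367086 -0.0391812   0.06911596] [0.011 1.    0.003]
held 4111 [ 0.5848 -0.0598  0.1084] [ 0.6139 -0.0222  0.1145]
jar a 2614 [ 0.5334 -0.0658  0.0341] [ 0.5706 -0.0287  0.0395]
```

Emit:
step_arm --motion '[{"wx": 0, "wy": 0, "wz": 0, "dx": 0.015, "dy": -0.045, "dz": 0.1, "claw": 30}, {"wx": 0, "wy": 0, "wz": 0, "dx": 0.015, "dy": -0.045, "dz": 0.3, "claw": 30}, {"wx": 0, "wy": 0, "wz": 0, "dx": 0.015, "dy": -0.045, "dz": 0.5, "claw": 30}, {"wx": 0, "wy": 0, "wz": 0, "dx": 0.015, "dy": -0.045, "dz": 0.65, "claw": 30}, {"wx": 0, "wy": 0, "wz": 0, "dx": 0.015, "dy": -0.045, "dz": 0.8, "claw": 30}, {"wx": 0, "wy": 0, "wz": 0, "dx": 0.015, "dy": -0.045, "dz": 0.92, "claw": 30}, {"wx": 0, "wy": 0, "wz": 0, "dx": 0.015, "dy": -0.045, "dz": 0.92, "claw": 30}, {"wx": 0, "wy": 0, "wz": 0, "dx": 0.015, "dy": -0.045, "dz": 0.92, "claw": 30}]'

```text
clock: 14.45
tool_pos: [0.6021, -0.0465, -0.0046]
eef_rot: [0.007, 1.0, 0.0, -0.0]
contact_force: [-0.5, 0.5, -0.6]
opening: 0.422
finger_force: 15.0
```

```bash
python3 k.py
```

```text
[ 0.6021191  -0.04653609 -0.00464994] [0.015 1.    0.   ]
held 4152 [ 0.5826 -0.067   0.0347] [ 0.612  -0.0294  0.0413]
jar a 6037 [ 0.5331 -0.0657  0.0339] [ 0.5704 -0.0284  0.0393]
```

Emit:
step_arm --motion '[{"wx": 0, "wy": 0, "wz": 0, "dx": 0, "dy": 0.02, "dz": 0.015, "claw": 30}, {"wx": 0, "wy": 0, "wz": 0, "dx": 0, "dy": 0.02, "dz": 0.015, "claw": 56}, {"wx": 0, "wy": 0, "wz": 0, "dx": 0, "dy": 0.02, "dz": 0.015, "claw": 56}, {"wx": 0, "wy": 0, "wz": 0, "dx": 0, "dy": 0.02, "dz": 0.015, "claw": 56}, {"wx": 0, "wy": 0, "wz": 0, "dx": 0, "dy": 0.02, "dz": -0.3, "claw": 56}, {"wx": 0, "wy": 0, "wz": 0, "dx": 0, "dy": 0.02, "dz": -1, "claw": 56}, {"wx": 0, "wy": 0, "wz": 0, "dx": 0, "dy": 0.02, "dz": -1, "claw": 50}, {"wx": 0, "wy": 0, "wz": 0, "dx": 0, "dy": 0.02, "dz": -1, "claw": 50}]'

```text
clock: 15.3
tool_pos: [0.6034, -0.0451, 0.0771]
eef_rot: [0.008, 1.0, 0.0, 0.002]
contact_force: [0.0, -0.8, 0.0]
opening: 0.571
finger_force: 0.0
```

```bash
python3 w.py w7 .037 .080 .046| grep -v " \[0.4"
```

```text
[ 0.6021 -0.0454  0.0756] [[-1.0, 0.015, 0.001], [0.015, 1.0, -0.0], [-0.001, -0.0, -1.0]]
0.037 [226, 100, 13, 140, 374] mid [ 0.5749 -0.1062  0.0367] mean z 0.0363 size [0.097 0.002 0.007] rect [ 574.9 -106.4    1.3   96.6   89.2]
0.037 [290, 109, 56, 57, 2438] mid [ 0.5518 -0.0472  0.0365] mean z 0.037 size [0.037 0.037 0.006] rect [551.9 -47.2  37.1  36.8   1.1]
0.037 [294, 184, 53, 51, 2070] mid [ 0.6023 -0.0464  0.0363] mean z 0.037 size [0.037 0.037 0.007] rect [602.1 -46.2  36.8  36.9  20.6]
0.08 [68, 160, 38, 56, 1497] mid [ 0.5746 -0.1778  0.0789] mean z 0.0795 size [0.032 0.015 0.006] rect [ 5.746e+02 -1.778e+02  3.170e+01  1.500e+01  1.000e-01]
0.046 [37, 79, 69, 12, 282] mid [ 0.5168 -0.1942  0.0485] mean z 0.0494 size [0.007 0.041 0.003] rect [ 516.8 -194.2   40.9    6.5   89.2]
0.046 [90, 79, 70, 13, 303] mid [ 0.5177 -0.1633  0.0488] mean z 0.0494 size [0.008 0.042 0.002] rect [ 517.6 -163.3   41.8    7.    88.9]
0.046 [233, 79, 79, 13, 443] mid [ 0.5189 -0.0739  0.0489] mean z 0.0494 size [0.007 0.047 0.002] rect [519.1 -74.   46.9   6.9  89.1]
0.046 [315, 79, 69, 14, 391] mid [ 0.5199 -0.0277  0.0489] mean z 0.0494 size [0.008 0.041 0.002] rect [520.2 -27.7  40.8   7.5  89. ]
0.046 [384, 78, 129, 15, 931] mid [0.5205 0.0316 0.0484] mean z 0.0493 size [0.009 0.077 0.003] rect [520.8  31.6  77.    8.2  89. ]
0.046 [0, 94, 237, 158, 30695] mid [ 0.5754 -0.1804  0.0461] mean z 0.0464 size [0.105 0.152 0.008] rect [ 575.  -180.6  151.8  104.4   89.3]
0.046 [270, 255, 50, 9, 176] mid [ 0.6338 -0.0648  0.0492] mean z 0.0496 size [0.007 0.034 0.002] rect [633.7 -64.7  34.3   6.6  88.9]
```

Both jars are seated with their tops at z 0.037. The grip is at (0.5746, -0.1778), which fits its 32 x 14 mm top at z 0.08.

Emit:
step_arm --motion '[{"wx": 0, "wy": 0, "wz": 0, "dx": 0.16, "dy": -0.82, "dz": 0, "claw": 50}, {"wx": 0, "wy": 0, "wz": 0, "dx": 0.16, "dy": -0.82, "dz": 0, "claw": 50}, {"wx": 0, "wy": 0, "wz": 0, "dx": 0.16, "dy": -0.82, "dz": 0, "claw": 50}]'

```text
clock: 15.65
tool_pos: [0.5857, -0.1157, 0.0734]
eef_rot: [0.011, 1.0, -0.002, -0.002]
contact_force: [-0.0, -0.2, -0.7]
opening: 0.568
finger_force: 0.0
```

Emit:
step_arm --motion '[{"wx": 0, "wy": 0, "wz": 0, "dx": 0.16, "dy": -0.82, "dz": 0, "claw": 50}, {"wx": 0, "wy": 0, "wz": 0, "dx": 0.16, "dy": -0.82, "dz": 0, "claw": 50}, {"wx": 0, "wy": 0, "wz": 0, "dx": 0.16, "dy": -0.82, "dz": 0, "claw": 50}, {"wx": 0, "wy": 0, "wz": 0, "dx": 0.16, "dy": -0.82, "dz": 0, "claw": 50}, {"wx": 0, "wy": 0, "wz": 0, "dx": 0.16, "dy": -0.82, "dz": 0, "claw": 50}]'

```text
clock: 16.15
tool_pos: [0.5752, -0.1729, 0.0753]
eef_rot: [0.006, 1.0, 0.001, 0.0]
contact_force: [0.2, 0.1, -0.0]
opening: 0.57
finger_force: 0.0
```

```bash
python3 w.py w8 .080
```

```text
[ 0.5752 -0.1731  0.0753] [[-1.0, 0.012, 0.0], [0.012, 1.0, 0.002], [-0.0, 0.002, -1.0]]
0.08 [301, 206, 25, 53, 1214] mid [ 0.5745 -0.1783  0.0791] mean z 0.0796 size [0.031 0.014 0.006] rect [ 574.4 -178.4   13.8   31.4   88.1]
```

Emit:
step_arm --motion '[{"wx": 0, "wy": 0, "wz": 0, "dx": 0.005, "dy": -0.02, "dz": 0.2, "claw": 50}, {"wx": 0, "wy": 0, "wz": 0, "dx": 0.005, "dy": -0.02, "dz": 0.4, "claw": 50}, {"wx": 0, "wy": 0, "wz": 0, "dx": 0.005, "dy": -0.02, "dz": 0.55, "claw": 50}, {"wx": 0, "wy": 0, "wz": 0, "dx": 0.005, "dy": -0.02, "dz": 0.64, "claw": 50}, {"wx": 0, "wy": 0, "wz": 0, "dx": 0.005, "dy": -0.02, "dz": 0.64, "claw": 50}, {"wx": 0, "wy": 0, "wz": 0, "dx": 0.005, "dy": -0.02, "dz": 0.64, "claw": 50}]'

```text
clock: 16.8
tool_pos: [0.5745, -0.1771, 0.0244]
eef_rot: [0.007, 1.0, 0.0, 0.0]
contact_force: [0.1, -0.3, 1.1]
opening: 0.569
finger_force: 0.0
```

Emit:
step_arm --motion '[{"wx": 0, "wy": 0, "wz": 0, "dx": 0, "dy": 0, "dz": 0, "claw": 5}, {"wx": 0, "wy": 0, "wz": 0, "dx": 0, "dy": 0, "dz": 0, "claw": 5}, {"wx": 0, "wy": 0, "wz": 0, "dx": 0, "dy": 0, "dz": 0, "claw": 5}, {"wx": 0, "wy": 0, "wz": 0, "dx": 0, "dy": 0, "dz": 0, "claw": 5}, {"wx": 0, "wy": 0, "wz": 0, "dx": 0, "dy": 0, "dz": 0, "claw": 5}, {"wx": 0, "wy": 0, "wz": 0, "dx": 0, "dy": 0, "dz": 0, "claw": 5}]' --force 40

```text
clock: 17.4
tool_pos: [0.5742, -0.1767, 0.0243]
eef_rot: [0.007, 1.0, 0.0, 0.0]
contact_force: [-1.1, 1.7, 1.7]
opening: 0.157
finger_force: 40.0
```

Emit:
step_arm --motion '[{"wx": 0, "wy": 0, "wz": 0, "dx": 0, "dy": 0.1, "dz": 0, "claw": 5}, {"wx": 0, "wy": 0, "wz": 0, "dx": 0, "dy": 0.25, "dz": 0, "claw": 5}, {"wx": 0, "wy": 0, "wz": 0, "dx": 0, "dy": 0.4, "dz": 0, "claw": 5}, {"wx": 0, "wy": 0, "wz": 0, "dx": 0, "dy": 0.55, "dz": 0, "claw": 5}, {"wx": 0, "wy": 0, "wz": 0, "dx": 0, "dy": 0.7, "dz": 0, "claw": 5}, {"wx": 0, "wy": 0, "wz": 0, "dx": 0, "dy": 0.8, "dz": 0, "claw": 5}, {"wx": 0, "wy": 0, "wz": 0, "dx": 0, "dy": 0.8, "dz": 0, "claw": 5}, {"wx": 0, "wy": 0, "wz": 0, "dx": 0, "dy": 0.8, "dz": 0, "claw": 5}]'

```text
clock: 18.2
tool_pos: [0.5749, -0.117, 0.0243]
eef_rot: [0.008, 1.0, -0.003, -0.0]
contact_force: [-0.5, -7.3, 1.3]
opening: 0.158
finger_force: 40.1
```

```bash
cat > e.py <<'E'
from h import *
s=get_state();print(s['tool_pos'],s['contact_force'])
p,d,c=cam("wrist");W=cloud(c,d);cv2.imwrite('pics/end.png',p[...,::-1])
m=(d>0)&(abs(W[...,2]-.0465)<.003)&(W[...,0]>.533)&(W[...,0]<.618)
x=W[m]; print('plate edge', [np.sort(x[abs(x[:,0]-q)<.004][:,1])[-8:].round(4).tolist() for q in(.54,.55,.6)])
m=(d>0)&(abs(W[...,2]-.016)<.0025)&(abs(W[...,0]-.55)<.03)&(abs(W[...,1]+.0187)<.012); print('wall63-67',m.sum(),np.percentile(W[m][:,1],[5,50,95]).round(4) if m.sum() else '')
g=(d>0)&(abs(W[...,2]-.08)<.003)&(abs(W[...,0]-.575)<.016)&(abs(W[...,1]-s['tool_pos'][1])<.02);print('grip',g.sum(),W[g].min(0).round(4) if g.any() else '',W[g].max(0).round(4) if g.any() else '')
E
python3 e.py
```

```text
[ 0.57494148 -0.1170163   0.02433452] [-0.47379175 -7.33889525  1.26248672]
plate edge [[-0.0457, -0.0456, -0.0455, -0.0455, -0.0454, -0.0454, -0.0452, -0.0452], [-0.0457, -0.0457, -0.0456, -0.0456, -0.0455, -0.0455, -0.0454, -0.045], []]
wall63-67 525 [-0.0268 -0.0199 -0.0176]
grip 1784 [ 0.5592 -0.1369  0.077 ] [ 0.5784 -0.097   0.083 ]
```

The shutter has travelled about 60 mm; the 7.3 N reading agrees with the spring.

Emit:
step_arm --motion '[{"wx": 0, "wy": 0, "wz": 0, "dx": 0, "dy": 0.1, "dz": 0, "claw": 5}, {"wx": 0, "wy": 0, "wz": 0, "dx": 0, "dy": 0.2, "dz": 0, "claw": 5}, {"wx": 0, "wy": 0, "wz": 0, "dx": 0, "dy": 0.3, "dz": 0, "claw": 5}, {"wx": 0, "wy": 0, "wz": 0, "dx": 0, "dy": 0.335, "dz": 0, "claw": 5}, {"wx": 0, "wy": 0, "wz": 0, "dx": 0, "dy": 0.335, "dz": 0, "claw": 5}, {"wx": 0, "wy": 0, "wz": 0, "dx": 0, "dy": 0.335, "dz": 0, "claw": 5}, {"wx": 0, "wy": 0, "wz": 0, "dx": 0, "dy": 0.335, "dz": 0, "claw": 5}, {"wx": 0, "wy": 0, "wz": 0, "dx": 0, "dy": 0.335, "dz": 0, "claw": 5}]'

```text
clock: 19.05
tool_pos: [0.5752, -0.0916, 0.0244]
eef_rot: [0.009, 1.0, -0.003, -0.0]
contact_force: [-0.5, -8.7, 1.5]
opening: 0.157
finger_force: 40.1
```

```bash
python3 e.py
```

```text
[ 0.57524171 -0.09162425  0.02435082] [-0.49834394 -8.71321166  1.54676238]
plate edge [[-0.0202, -0.0202, -0.0201, -0.0201, -0.02, -0.02, -0.0198, -0.0197], [-0.0203, -0.0203, -0.0202, -0.0201, -0.0201, -0.0201, -0.0199, -0.0198], []]
wall63-67 0 
grip 1796 [ 0.5593 -0.1116  0.077 ] [ 0.5791 -0.0717  0.083 ]
```

Emit:
step_arm --motion '[{"wx": 0, "wy": 0, "wz": 0, "dx": 0, "dy": 0.014, "dz": 0, "claw": 5}, {"wx": 0, "wy": 0, "wz": 0, "dx": 0, "dy": 0.014, "dz": 0, "claw": 5}, {"wx": 0, "wy": 0, "wz": 0, "dx": 0, "dy": 0.014, "dz": 0, "claw": 5}, {"wx": 0, "wy": 0, "wz": 0, "dx": 0, "dy": 0.014, "dz": 0, "claw": 5}, {"wx": 0, "wy": 0, "wz": 0, "dx": 0, "dy": 0.014, "dz": 0, "claw": 5}, {"wx": 0, "wy": 0, "wz": 0, "dx": 0, "dy": 0.014, "dz": 0, "claw": 5}, {"wx": 0, "wy": 0, "wz": 0, "dx": 0, "dy": 0.014, "dz": 0, "claw": 5}, {"wx": 0, "wy": 0, "wz": 0, "dx": 0, "dy": 0.014, "dz": 0, "claw": 5}]'

```text
clock: 19.9
tool_pos: [0.5752, -0.0908, 0.0243]
eef_rot: [0.009, 1.0, -0.003, -0.0]
contact_force: [0.3, -9.0, 1.3]
opening: 0.153
finger_force: 40.1
```

```bash
python3 e.py; python3 - <<'E'
from h import *
p,d,c=cam("side"); cv2.imwrite('pics/fin.png',cv2.resize(p[140:320,240:420,::-1],None,fx=3.3,fy=3.3))
E
```

```text
[ 0.57521247 -0.09077596  0.02432766] [ 0.27347494 -8.994049    1.26944165]
plate edge [[-0.0192, -0.0192, -0.0191, -0.0191, -0.0191, -0.0191, -0.019, -0.0189], [-0.0195, -0.0194, -0.0194, -0.0194, -0.0194, -0.0193, -0.0193, -0.0192], []]
wall63-67 0 
grip 1801 [ 0.5594 -0.1108  0.077 ] [ 0.579  -0.0708  0.083 ]
```

View pics/fin.png

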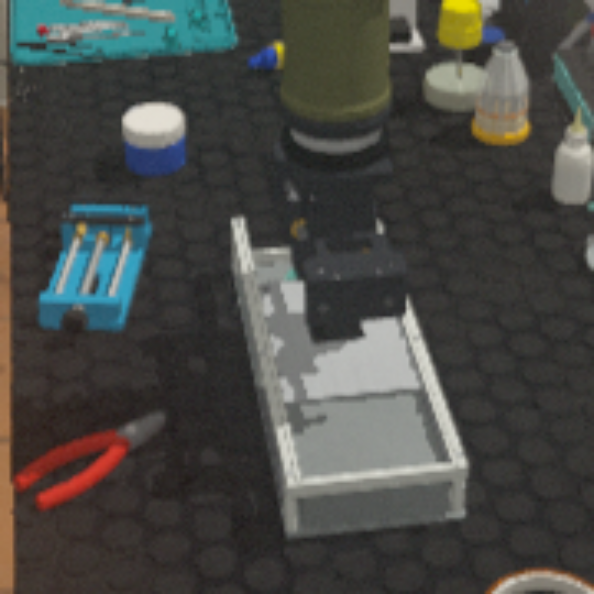

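The picture shows the shutter drawn half-way, its rear edge near row 395, and the gripper holding the grip near (335,325). The compartment lid at (290,272) is uncovered and the big jar at (155,138) has not moved. Its edge is over the wall and the spring force is 9.0 N, so I'm handing in.

```bash
python3 -c "
from plant import workorder; print(workorder.finish_job())"
```

```text
the job is handed in; nothing more can be done
None
```

The job is handed in: both small jars stand upright in the two small cells, the big jar has not been moved, and the arm is holding the shutter at about 86 mm, half its travel, against its 9 N spring.

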